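Tip the filter disc up in its pocket and stand it on the wire stand

ROBOT

A 6-joint arm with a two-finger parallel gripper is mounted at the origin on a cart in front of the work surface, level with it; the furniture and walls round the work are solid. World frame = base frame: x ahead of the robot, y to its left, z up, the work surface at z = 0. Lengths are in m, angles in rad, forces in N, time in s.
With the tool pointing down it reaches from about 0.425 to 0.95 m from the base axis. Payload 3.5 kg.
Tool frame: the origin (TCP) lies on the centre line of the jaws, within the pads' length; the fingertips stand 17 mm ahead of it and the grasp point (between the pads) lies 2 mm behind it; z points along the fingers, y is the line along which they close (so a half turn about z gives the same grasp; the last joint's range is limited). The gripper opens to 85 mm and grips with 20 to 120 N. Pads are 22 mm wide; open, the fingers measure 114 mm over their backs; the gripper's body (76 mm by 85 mm) begins 54 mm behind the grasp point. The pads swing forward as they close: fully open they stand 13 mm farther back than shut.
Start: joints at [1.094, 0.286, 1.577, -0, 1.279, -0.15], TCP at [0.217, 0.639, 0.248] pointing down, gripper open.
Joint ranges: [-2.77, 2.77], [-0.9, 2.22], [0.21, 2.48], [-1.53, 4.67], [0.24, 2.81], [-2.84, 2.84]. Speed limits (rad/s): [2.79, 2.79, 3.14, 3.14, 3.14, 3.14].

INTERFACE

Orientations are given as a unit quaternion [x, y, z, w].
In Python, from plant import ctrl gives the robot as it stands. The module is installed in compiled form; this text tells all that it offers.
- The arm moves only by the tool drive_tool, never from a script. Its argument "moves" is a list of rows, each a list of 3 entries, a list of its own where there are three numbers: the turn, a rotation vector about the tool's x, y, z in rad, then the shift along the tool's x, y, z in m, then the finger opening in m, from 0 to 0.0854. A call has 1 to 5 rows; each row shifts and turns the commanded pose from where the row before left it, along the tool's axes as they then stand; what a row does not reach is not made up. A row lasts 1/8 s, in which the tool goes at most 62.5 mm and 10.7 degrees, less where a joint would pass 70% of its speed; a pose out of reach is approached as far as the arm can. A call with a gripper value outside its range is refused whole. The fingers move at their own pace and stop on an object; "grip_force" is the grip in N (left out, the last holds). Time passes only in rows, so rows that do not move let the fingers close. It gives the time, the measured TCP pose, the force, the opening and the grip force at its end, in the units of the state.
- ctrl.get_state(): the state, without advancing time (a new reading comes with each control period).
- ctrl.read_camera(name): name is "side" or "top"; returns a dict with "image" (480x640x3 uint8, red, green, blue), "fx", "fy", "cx", "cy" (pixels), "dist" ([k1, k2, p1, p2, k3] as OpenCV has them; the pictures are not rectified), "R" (3x3) and "t" (3): a world point X has camera coordinates R X + t. Camera axes: x right, y down, z forward; pixel columns grow to the right and rows downward; lengths in m; the calibration is good to about 2 mm. A picture is of the moment at which its call begins. There is no depth.
- ctrl.sign_off(): hands the job in; it is judged then, once.
The state is a dict: "time": time; "qpos": joint angles; "dq": joint speeds; "joint_efforts": joint torques, N m; "eef_pos": TCP position; "tcp_rot": TCP orientation; "contact_force": force on the tool from outside, world axes, zero at the start; "wrist_torque": the same for the moment, N m; "opening": opening from 0.0 (shut) to 1.0 (fully open); "finger_force": force on a finger pad.
Only numpy, scipy, OpenCV 4.12 (cv2) and the standard library are available. Lean on these libraries where they do the work, as an engineer would, in place of code of your own. Each camera call takes 0.05 s, during which the arm holds its last target. There are 200 camera calls.

TASK

The photometer's filter disc lies flush in the pocket of its grey storage block. Press or drag its edge down into the deep end of the pocket so that the disc tips against the pocket wall and its other edge stands up, then grip it by that edge and set it leaning on the wire stand, its rim on the two bars and its underside on the two slanting arms, and let go. It is glass: press and grip it gently, each finger with less than 30 N, do not drop it on the table, and leave the timer, the small carton and the brown bottle where they are.

Things in the scene. Friction and masses are not known exactly. Their poses are not given: they have to be found in the camera images.
- disc: Filter disc: aluminium rim, dark glass, 60 mm across, 8 mm thick, 60 g, loose. Origin: centre of its underside; z axis: out of its upper face. At the start it lies flat on the seat of the block's pocket, centred at block x = -4 mm, its top flush with the block's top, 1.5 mm of play all round: it cannot be gripped so. It overhangs the deep end by 26 mm.
- block: Grey plastic storage block, 94 (x) x 80 (y) x 46 mm high, fixed to the table. Origin: centre of its underside, z up. One open pocket 63 mm wide in y: the seat (z = 38 mm) from x = -35.5 mm, where it is rounded, to x = 0, then the deep end toward +x. The seat is two rails at |y| > 14 mm; between them runs a channel 28 mm wide, 14 mm deep, where a finger fits under the tilted disc.
- seat_edge (a point): Middle of the seat's edge, at block x = 0, y = 0, z = 38 mm, over which the disc tips; axes as the block's. Pressed 20 mm beyond it (+x) until the fingertips are 6 mm below it (this takes about 5 N), the disc tips and slides down, and stays leaning 55 to 80 deg from flat: low edge on the deep floor, underside on this edge, raised edge toward -x, 10 mm or more above the block's top.
- deep_end (a point): Middle of the deep end's floor at its far wall: block x = 29, y = 0, z = 5 mm; axes as the block's. The far wall is upright to z = 18 mm and then flares outward to x = 41 mm at the block's top (z = 46 mm).
- stand: Wire stand on a dark steel plate 85 x 62 mm, fixed to the table. Origin: on the table below stand_corner, z up; plate from x = -48 to 36 mm. Two L-shaped rods 6 mm thick at y = -20 and +20 mm, a free gap of 34 mm between. Each: a level bar from x = 0 to 26 mm, top at z = 21 mm; a toe turned up at +x, 33 mm high; an arm 42 mm long slanting up toward -x at 60 deg from level.
- stand_corner (a point): Midway between the rods where bars and arms meet, at the height of the bars' tops (stand x = 0, y = 0, z = 21 mm); axes as the stand's. A disc on the stand has its rim on both bars, dipping 7 mm between them, its underside on the arms, its upper face to +x and up, its raised edge to -x.
- timer: White bench timer, 52x62x23 mm, a loose bystander. Origin under its centre.
- cover_box: Small green and white carton, 45x60x18 mm, a loose bystander. Origin under its centre.
- oil_bottle: Small brown dropper bottle with a black cap, 28 mm across, 60 mm high, a loose bystander. Origin under its centre.
Things that resemble listed ones, but are neither listed nor needed, are in the scene too. What is shaped like the stand but orange is not meant. There is more than one size of the disc; the job needs the largest.

How it is judged:
On the way:
1. the disc leans tipped in the block's pocket, its low edge in the deep end and its other edge raised (angle between disc's own z axis and vertical above 0.7 rad and contact force between disc and block above 0.1 N and z of disc in the frame of block below 0.055 m and horizontal distance between disc and block below 0.025 m), for 0.2 s.
At the end, for the whole second after the job is handed in: The disc rests still on the wire stand, leaning 37 to 80 deg from flat, centred between the rods within 12 mm, the centre of its underside 28 to 55 mm above the table and from 30 mm behind to 20 mm ahead of the corner of bars and arms (x of disc in the frame of stand between -0.03 and 0.02 m and y of disc in the frame of stand between -0.012 and 0.012 m and z of disc in the frame of stand between 0.028 and 0.055 m and angle between disc's own z axis and vertical between 0.65 and 1.4 rad and contact force between disc and stand above 0.2 N and linear speed of disc below 0.02 m/s); the robot touches nothing.
It fails at once if the two fingers together press or grip the disc with more than 60 N (30 N a finger) (contact force between the fingers and disc above 60 N).
It fails at once if the disc lies on the table (height (world z) of disc below 0.012 m).
It fails at once if the timer, the small carton or the brown bottle is moved by more than 30 mm (distance of any of timer, cover_box, oil_bottle from where it was at the start of the episode above 0.03 m).
It also fails if it takes over 48 s, if anything falls off the work surface, if the arm or the gripper's body presses on something with over 40 N, if the wrist force passes 120 N, or if a joint passes its speed limit or range.

## Working session

There is one attempt and no reset: what is moved stays moved. The work goes in short steps, Python scripts to look and compute and a tool call to move; the robot and the scene stay as the last step left them, time stands still between calls to the robot, and variables do not carry over. Pictures are saved under pics/ and viewed, at most 10 in all, crops included, and the job is handed in when it is done.

Besides the shell and the picture viewer there is one more tool, called by a JSON object that holds its "method" and its "body", one argument or row to a line. drive_tool: Moves the arm, as the interface text tells. Its arguments: {"type":"object","properties":{"moves":{"type":"array","items":{"type":"array"}},"grip_force":{"type":"number"}},"required":["moves"]}

```bash
mkdir -p pics; cat > h.py <<'E'
import numpy as np, cv2, pickle
from plant import ctrl
def snap(name,fn):
    c=ctrl.read_camera(name); pickle.dump(c,open(fn+'.pkl','wb'))
    cv2.imwrite('pics/'+fn+'.png',c['image'][:,:,::-1]); return c
def load(fn): return pickle.load(open(fn+'.pkl','rb'))
def K(c): return np.array([[c['fx'],0,c['cx']],[0,c['fy'],c['cy']],[0,0,1.]])
def unproj(c,uv,z):
    p=cv2.undistortPoints(np.array(uv,float).reshape(-1,1,2),K(c),np.array(c['dist'],float)).reshape(-1,2)
    R=np.array(c['R']);C=-R.T@np.array(c['t']); d=np.c_[p,np.ones(len(p))]@R
    return C+d*((z-C[2])/d[:,2])[:,None]
def proj(c,X):
    return cv2.projectPoints(np.array(X,float).reshape(-1,1,3),cv2.Rodrigues(np.array(c['R'],float))[0],np.array(c['t'],float),K(c),np.array(c['dist'],float))[0].reshape(-1,2)
def crop(c,fn,x0,y0,x1,y1,s):
    cv2.imwrite('pics/'+fn+'.png',cv2.resize(c['image'][y0:y1,x0:x1,::-1],None,fx=s,fy=s,interpolation=cv2.INTER_CUBIC))
E
python3 - <<'E'
from h import *
for n in('top','side'):
    c=snap(n,n+'0'); R=np.array(c['R']);print(n,-R.T@np.array(c['t']),R[2],c['fx'])
print(ctrl.get_state())
E
```

```text
top [0.2467447  0.14850315 0.89501966] [ 0.21662145 -0.02539522 -0.97592532] 512.9994986725728
side [ 0.41686963 -0.45220112  0.73638601] [ 0.04663581  0.67071295 -0.74024944] 559.143991311824
{'time': 0.1, 'qpos': array([ 1.09398179e+00,  2.87098289e-01,  1.57801340e+00,  5.86308087e-07,
        1.27859530e+00, -1.49976332e-01]), 'dq': array([-0.00026057,  0.00095138, -0.0016435 ,  0.0005635 , -0.0003102 ,
        0.00158202]), 'joint_efforts': array([ 7.17760813e-04, -4.07299483e+01, -2.93697453e+01, -1.28150759e-04,
        3.50305512e-03,  3.88616115e-06]), 'eef_pos': array([0.21641073, 0.63878822, 0.24708063]), 'tcp_rot': array([ 1.62692691e-01,  9.86676224e-01, -1.00558706e-03, -3.26181068e-04]), 'contact_force': array([ 0.23454827,  0.34959771, -1.01843233]), 'wrist_torque': array([ 0.02093363,  0.02234881, -0.00164535]), 'finger_force': 0.0, 'opening': 1.0021417958842458}
```

View pics/top0.png

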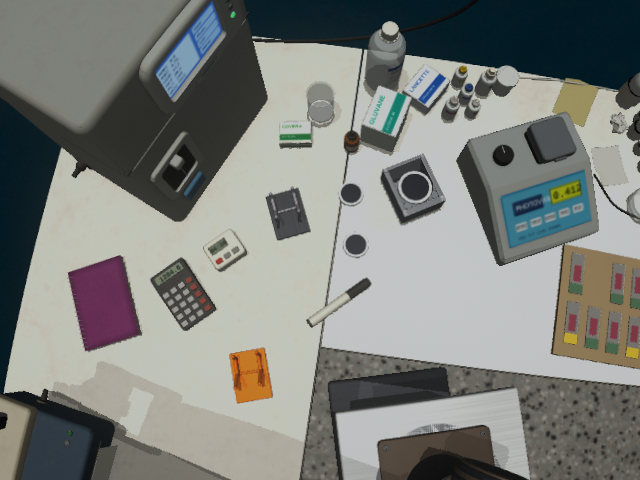

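View pics/side0.png

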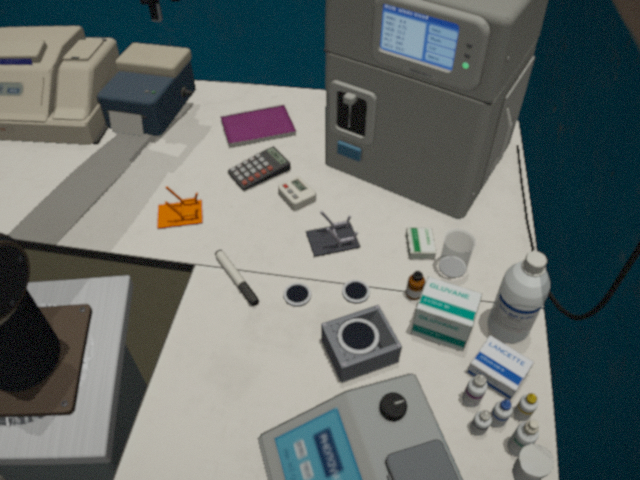

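The top view shows the block at about (413,188), the grey stand at (288,212), and the orange decoy at (250,375). The bottle is at (351,141), the carton at (295,133) and the timer at (225,250). I'll enlarge the block and the stand.

```bash
python3 - <<'E'
from h import *
t=load('top0'); s=load('side0')
def cr(c,x,y,w,h,k): return cv2.resize(c['image'][y:y+h,x:x+w,::-1],None,fx=k,fy=k,interpolation=cv2.INTER_CUBIC)
a=np.vstack([np.hstack([cr(t,375,145,80,60,5)[:,:400],cr(t,250,180,80,60,5)]),np.hstack([cr(s,315,300,100,75,4),cr(s,295,200,100,75,4)])])
cv2.imwrite('pics/m1.png',a)
uv=[(413,188),(288,212),(351,141),(295,133),(225,250),(393,45)]
print(unproj(t,uv,0.03).round(3))
E
```

```text
[[ 0.518 -0.026  0.03 ]
 [ 0.5    0.198  0.03 ]
 [ 0.62   0.072  0.03 ]
 [ 0.648  0.171  0.03 ]
 [ 0.445  0.314  0.03 ]
 [ 0.812 -0.036  0.03 ]]
```

View pics/m1.png

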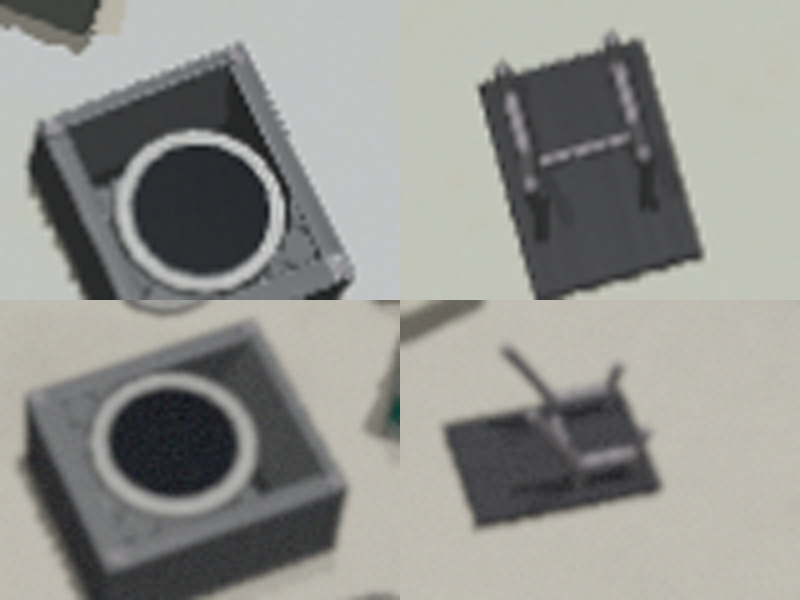

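The block's deep end points toward world +x and to the left. The stand's toes are at the +x end of its plate. Next I'll fit both poses from corner pixels.

```bash
python3 - <<'E'
from h import *
from scipy.optimize import least_squares
t=load('top0'); s=load('side0')
def fit(obs,x0):
    def res(p,full=False):
        x,y,a=p; R=np.array([[np.cos(a),-np.sin(a),0],[np.sin(a),np.cos(a),0],[0,0,1]])
        r=[]
        for c,P,uv in obs: r.append(proj(c,R@np.array(P)+[x,y,0])[0]-uv)
        return np.ravel(r)
    q=least_squares(res,x0,loss='soft_l1'); print(q.x.round(4),np.degrees(q.x[2])); print(res(q.x).reshape(-1,2).round(1).tolist()); return q.x
T=lambda x,y:np.array([375+x/5,145+y/5]); S=lambda x,y:np.array([315+x/4,300+(y-300)/4])
h=.046
b=[(t,(.047,.04,h),T(45,125)),(t,(.047,-.04,h),T(240,45)),(t,(-.047,-.04,h),T(350,275)),(t,(-.004,0,h),T(200,211)),
(s,(-.047,.04,h),S(28,398)),(s,(.047,.04,h),S(255,320)),(s,(.047,-.04,h),S(345,487)),(s,(-.047,-.04,h),S(110,568)),(s,(-.004,0,h),S(175,445))]
for sub in (b,b[:4],b[4:]): fit(sub,[.52,-.026,.3])
T=lambda x,y:np.array([250+(x-400)/5,180+y/5]); S=lambda x,y:np.array([295+(x-400)/4,200+(y-300)/4])
z=.004
d=[(t,(.036,.031,z),T(480,85)),(t,(.036,-.031,z),T(640,40)),(t,(-.048,-.031,z),T(703,258)),(t,(-.048,.031,z),T(537,298)),
(t,(.026,.02,.033),T(502,66)),(t,(.026,-.02,.033),T(611,36)),
(s,(-.048,.031,z),S(445,425)),(s,(.036,-.031,z),S(661,490)),(s,(-.048,-.031,z),S(475,527)),
(s,(.026,.02,.033),S(618,367)),(s,(.026,-.02,.033),S(648,435)),(s,(-.021,.02,.057),S(505,348))]
for sub in (d,d[:6],d[6:]): p=fit(sub,[.5,.198,.3])
E
```

```text
[ 0.52   -0.0257  0.2702] 15.479750048187196
[[-1.9, -1.6], [0.1, -1.4], [0.6, -0.6], [-0.3, -1.4], [-2.0, -0.9], [-0.6, -0.4], [0.7, 0.6], [-1.6, 1.7], [-0.9, -0.0]]
[ 0.5177 -0.0258  0.2751] 15.75949974954068
[[-1.7, -0.2], [0.2, -0.2], [1.0, 0.5], [-0.0, -0.1]]
[ 0.5214 -0.0256  0.2773] 15.887026273998087
[[-1.1, -0.8], [0.1, -0.6], [1.7, 0.2], [-0.3, 1.7], [0.1, -0.1]]
[0.5127 0.2016 0.1532] 8.77947145131584
[[-0.5, -1.5], [0.4, -1.3], [-0.3, -1.9], [-0.6, -0.8], [0.4, 0.9], [0.5, 1.0], [-0.9, 0.1], [0.5, 0.3], [0.1, 0.3], [-2.0, 0.1], [-2.9, -0.7], [0.4, -0.1]]
[0.5112 0.2016 0.1605] 9.196904975320232
[[-0.6, -0.6], [0.2, -0.6], [-0.1, -1.3], [-0.4, 0.0], [0.3, 1.8], [0.4, 1.8]]
[0.5138 0.2013 0.1361] 7.795830876753479
[[-0.1, -0.3], [0.9, 0.7], [0.3, 0.0], [-1.1, 0.3], [-2.3, -0.4], [1.2, -0.2]]
```

{"method": "drive_tool", "body": {
  "moves": [
    [[0,0,0],[-0.04,-0.04,0],0.0],
    [[0,0,0],[-0.04,-0.04,0],0.0],
    [[0,0,0],[-0.04,-0.04,0],0.0],
    [[0,0,0],[-0.04,-0.04,0],0.0],
    [[0,0,0],[-0.04,-0.04,0],0.0]
  ],
  "grip_force": 20
}}

```text
time: 0.72
eef_pos: [0.3421, 0.3838, 0.2479]
tcp_rot: [0.162, 0.987, -0.0, -0.0]
contact_force: [0.8, -0.0, -0.8]
opening: -0.0
finger_force: 0.0
```

{"method": "drive_tool", "body": {
  "moves": [
    [[0,0,0],[-0.04,-0.04,0],0.0],
    [[0,0,0],[-0.04,-0.04,0],0.0],
    [[0,0,0],[-0.04,-0.04,0],0.0],
    [[0,0,0],[-0.04,-0.04,0],0.0],
    [[0,0,0],[-0.04,-0.04,0],0.0]
  ]
}}

```text
time: 1.35
eef_pos: [0.4673, 0.1303, 0.2481]
tcp_rot: [0.163, 0.987, 0.0, -0.0]
contact_force: [0.1, 0.3, 0.7]
opening: 0.003
finger_force: 0.0
```

{"method": "drive_tool", "body": {
  "moves": [
    [[0,0,0],[-0.04,-0.04,0],0.0],
    [[0,0,0],[-0.04,-0.04,0],0.0],
    [[0,0,0],[-0.036,-0.041,0.05],0.0],
    [[0,0,-0.15],[0,0,0],0.0],
    [[0,0,-0.15],[0,0,0],0.0]
  ]
}}

```text
time: 1.98
eef_pos: [0.5342, -0.0127, 0.2044]
tcp_rot: [0.012, 1.0, 0.0, -0.002]
contact_force: [-1.6, 0.2, 1.1]
opening: -0.003
finger_force: 0.0
```

{"method": "drive_tool", "body": {
  "moves": [
    [[0,0,-0.15],[0,0,0],0.0],
    [[0,0,-0.15],[0,0,0.05],0.0],
    [[0,0,0],[0,0,0.05],0.0],
    [[0,0,0],[0,0,0.01],0.0],
    [[0,0,0],[0,0,0],0.0]
  ]
}}

```text
time: 2.6
eef_pos: [0.5349, -0.012, 0.0962]
tcp_rot: [-0.136, 0.991, 0.0, -0.0]
contact_force: [0.7, 0.3, 0.8]
opening: 0.003
finger_force: 0.0
```

```bash
cat >> h.py <<'E'
from scipy.spatial.transform import Rotation as Ro
def delta(pos,Rt=None):
    "tool-frame turn then shift (shift in current tool axes, turn applied after)"
    s=ctrl.get_state(); R=Ro.from_quat(s['tcp_rot'])
    print('pos',s['eef_pos'].round(4),'F',s['contact_force'].round(1),'shift tool',R.inv().apply(np.array(pos)-s['eef_pos']).round(4),
      'turn',None if Rt is None else (R.inv()*Rt).as_rotvec().round(4),'yaw x',np.degrees(np.arctan2(*R.as_matrix()[1::-1,0])).round(1))
B=np.array([.5195,-.0257,0]);RB=Ro.from_euler('z',.273)
Sd=np.array([.5125,.2015,0]);RS=Ro.from_euler('z',.152)
E
python3 - <<'E'
from h import *
delta(B+RB.apply([.02,0,.049]))
s=snap('side','side1');t=snap('top','top1')
a=np.hstack([cv2.resize(c['image'][y:y+150,x:x+100,::-1],None,fx=4,fy=4,interpolation=cv2.INTER_CUBIC) for c,x,y in((s,315,230),(t,365,110))])
cv2.imwrite('pics/m2.png',a)
E
```

```text
pos [ 0.5349 -0.012   0.0962] F [0.7 0.3 0.8] shift tool [-0.0015 -0.0091  0.0472] turn None yaw x -164.4
```

View pics/m2.png

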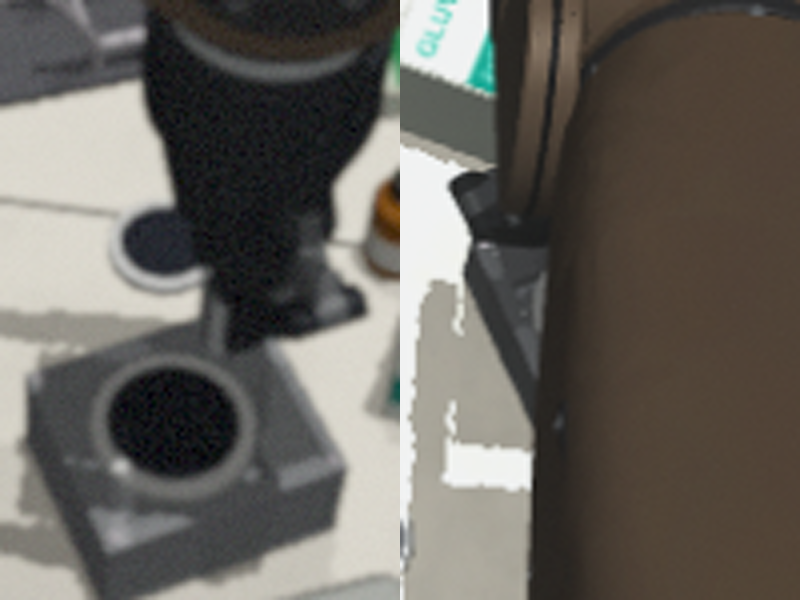

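The side view has the closed fingertips at about (235,348), over the block's deep end, as computed. I'll move sideways, go down and press slowly.

{"method": "drive_tool", "body": {
  "moves": [
    [[0,0,0],[-0.0015,-0.009,0],0.0],
    [[0,0,0],[0,0,0.028],0.0],
    [[0,0,0],[0,0,0],0.0],
    [[0,0,0],[0,0,0.004],0.0],
    [[0,0,0],[0,0,0.003],0.0]
  ]
}}

```text
time: 3.32
eef_pos: [0.5396, -0.0204, 0.0621]
tcp_rot: [-0.136, 0.991, -0.0, 0.001]
contact_force: [1.0, -0.2, 0.6]
opening: -0.0
finger_force: 0.2
```

{"method": "drive_tool", "body": {
  "moves": [
    [[0,0,0],[0,0,0.003],0.0],
    [[0,0,0],[0,0,0.003],0.0],
    [[0,0,0],[0,0,0.003],0.0],
    [[0,0,0],[0,0,0.002],0.0],
    [[0,0,0],[0,0,0],0.0]
  ]
}}

```text
time: 3.95
eef_pos: [0.5389, -0.0202, 0.0501]
tcp_rot: [-0.136, 0.991, 0.0, 0.0]
contact_force: [0.9, -0.2, 0.5]
opening: -0.0
finger_force: 0.3
```

```bash
python3 - <<'E'
from h import *
delta(B+RB.apply([.02,0,.049]))
s=snap('side','side2')
crop(s,'side2c',300,240,450,380,4)
E
```

```text
pos [ 0.5389 -0.0202  0.0501] F [ 0.9 -0.2  0.5] shift tool [ 0.0002 -0.      0.0011] turn None yaw x -164.4
```

View pics/side2c.png

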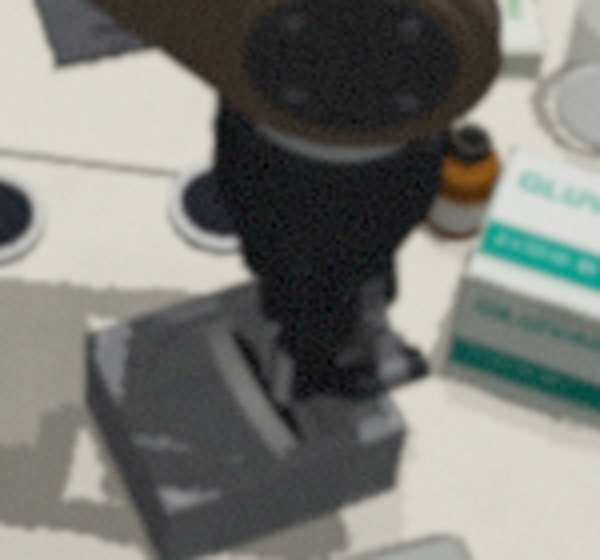

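The disc is tipped steeply, with its edge standing up from (220,330) to (290,450) in the crop. I'll retract, turn to the grip yaw and measure the lean.

{"method": "drive_tool", "body": {
  "moves": [
    [[0,0,0],[0,0,-0.03],0.0],
    [[0,0,0],[0,0,-0.05],0.0],
    [[0,0,0],[0,0,-0.05],0.0],
    [[0,0,0.1745],[0,0,0],0.03],
    [[0,0,0.1745],[0,0,0],0.03]
  ]
}}

```text
time: 4.62
eef_pos: [0.5389, -0.0203, 0.1812]
tcp_rot: [0.041, 0.999, -0.0, 0.001]
contact_force: [-0.3, -0.0, 0.3]
opening: 0.35
finger_force: 0.0
```

{"method": "drive_tool", "body": {
  "moves": [
    [[0,0,0.1745],[0,0,0],0.03],
    [[0,0,0.1745],[0,0,0],0.03],
    [[0,0,0.1745],[0,0,0],0.03],
    [[0,0,0.1745],[0,0,0],0.03],
    [[0,0,0.1745],[0,0,0],0.03]
  ]
}}

```text
time: 5.25
eef_pos: [0.5383, -0.0202, 0.1799]
tcp_rot: [0.459, 0.888, -0.0, -0.0]
contact_force: [0.5, -0.2, -0.0]
opening: 0.349
finger_force: 0.0
```

{"method": "drive_tool", "body": {
  "moves": [
    [[0,0,0.1745],[0,0,0],0.03],
    [[0,0,0.1745],[0,0,0],0.03],
    [[0,0,0],[0,0,0],0.03]
  ]
}}

```text
time: 5.62
eef_pos: [0.5384, -0.0202, 0.1799]
tcp_rot: [0.603, 0.798, -0.0, -0.0]
contact_force: [-1.4, -0.5, 0.1]
opening: 0.352
finger_force: 0.0
```

```bash
python3 - <<'E'
from h import *
delta(B+RB.apply([0,0,.2]))
print(ctrl.get_state()['qpos'].round(2),ctrl.get_state()['opening'])
s=snap('side','side3')
crop(s,'side3c',310,290,410,380,6)
E
```

```text
pos [ 0.5384 -0.0202  0.1799] F [-1.4 -0.5  0.1] shift tool [-0.0001 -0.0197 -0.0201] turn None yaw x 105.8
[-0.23  0.06  1.97 -0.    1.12 -0.5 ] 0.35230072393431305
```

View pics/side3c.png

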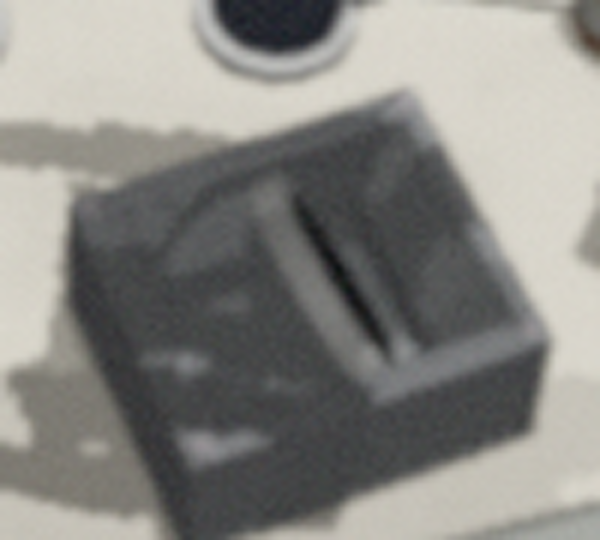

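```bash
python3 - <<'E'
from h import *
s=load('side3')
out=[]
p=np.linspace(0,2*np.pi,60)
for th in (57,64,72):
    im=cv2.resize(s['image'][290:380,310:410,::-1],None,fx=4,fy=4,interpolation=cv2.INTER_CUBIC)
    a=np.radians(th); d=np.array([np.cos(a),0,-np.sin(a)]); n=np.array([np.sin(a),0,np.cos(a)])
    low=np.array([.033/np.tan(a),0,.005]); c=low-.03*d
    Bs=B+np.array([.0015,0,0])
    for off,col in((0,(0,0,255)),(.008,(0,255,0))):
        P=c+off*n+.03*(np.cos(p)[:,None]*d+np.sin(p)[:,None]*np.array([0,1,0]))
        uv=(proj(s,Bs+RB.apply(P))-[310,290]+.5)*4
        cv2.polylines(im,[uv.round().astype(int)],True,col,1)
    for z,pts in((.046,[(-.047,.04),(.047,.04),(.047,-.04),(-.047,-.04)]),):
        uv=(proj(s,Bs+RB.apply([(x,y,z) for x,y in pts]))-[310,290]+.5)*4
        cv2.polylines(im,[uv.round().astype(int)],True,(255,0,0),1)
    out.append(im[20:,80:340])
cv2.imwrite('pics/ov.png',np.hstack(out))
print(np.hstack(out).shape)
E
```

```text
(340, 780, 3)
```

View pics/ov.png

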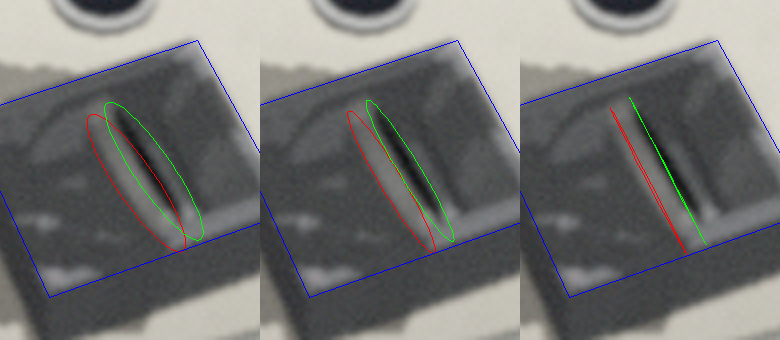

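The overlay fits a lean of about 59°. Next: work out the grip pose.

```bash
cat >> h.py <<'E'
def pose(th,base,Rb,low,depth,back):
    "tool pose gripping a disc leaning th deg; low=(x,z) of underside low corner in base frame; tips depth past raised edge"
    a=np.radians(th); d=np.array([np.cos(a),0,-np.sin(a)]); n=np.array([np.sin(a),0,np.cos(a)])
    p=np.array([low[0],0,low[1]])-.06*d+.004*n+(depth-.017-back)*d
    return base+Rb.apply(p), Rb*Ro.from_matrix(np.c_[np.cross(n,d),n,d])
E
python3 - <<'E'
from h import *
a=np.radians(59)
for back in(.06,0):
    p,R=pose(59,B,RB,(.033/np.tan(a),.005),.017,back); print(p.round(4)); delta(p,R)
s=ctrl.get_state(); R0=Ro.from_quat(s['tcp_rot']);print(R.inv().apply(pose(59,B,RB,(.033/np.tan(a),.005),.017,.06)[0]-s['eef_pos']).round(4))
E
```

```text
[ 0.4824 -0.0361  0.1099]
pos [ 0.5385 -0.0202  0.1799] F [ 0.9 -0.2 -0.1] shift tool [ 0.     -0.0582  0.07  ] turn [-0.5416 -0.0011  0.0034] yaw x 105.8
[ 0.5121 -0.0278  0.0585]
pos [ 0.5385 -0.0202  0.1799] F [ 0.9 -0.2 -0.1] shift tool [-1.000e-04 -2.730e-02  1.214e-01] turn [-0.5416 -0.0011  0.0034] yaw x 105.8
[-0.0002 -0.086   0.03  ]
```

{"method": "drive_tool", "body": {
  "moves": [
    [[0,0,0],[0,-0.058,0],0.03],
    [[-0.18,0,0],[0,0,0],0.03],
    [[-0.18,0,0],[0,0,0],0.03],
    [[-0.18,0,0],[0,0,0],0.03],
    [[0,0,0],[0,0,0],0.03]
  ]
}}

```text
time: 6.3
eef_pos: [0.4804, -0.0357, 0.178]
tcp_rot: [0.583, 0.768, 0.211, 0.159]
contact_force: [-0.7, -0.3, -0.6]
opening: 0.353
finger_force: 0.0
```

```bash
python3 - <<'E'
from h import *
a=np.radians(59)
p,R=pose(59,B,RB,(.033/np.tan(a),.005),.017,.06); delta(p,R)
print(ctrl.get_state()['qpos'].round(2))
E
```

```text
pos [ 0.4804 -0.0357  0.178 ] F [-0.7 -0.3 -0.6] shift tool [-0.001  -0.0332  0.0595] turn [-0.0051 -0.0014 -0.0008] yaw x 105.6
[-0.46 -0.32  2.37  0.53  0.75 -1.06]
```

{"method": "drive_tool", "body": {
  "moves": [
    [[0,0,0],[-0.001,-0.033,0.02],0.03],
    [[0,0,0],[0,0,0.04],0.03],
    [[0,0,0],[0,0,0.005],0.03],
    [[0,0,0],[0,0,0],0.03]
  ]
}}

```text
time: 6.8
eef_pos: [0.4891, -0.0354, 0.1082]
tcp_rot: [0.581, 0.769, 0.212, 0.161]
contact_force: [0.4, -0.3, 0.7]
opening: 0.351
finger_force: 0.0
```

```bash
python3 - <<'E'
from h import *
a=np.radians(59)
p,R=pose(59,B,RB,(.033/np.tan(a),.005),.017,0); delta(p,R)
print(ctrl.get_state()['qpos'].round(2))
s=snap('side','side4'); crop(s,'side4c',270,220,420,370,4)
E
```

```text
pos [ 0.4891 -0.0354  0.1082] F [ 0.4 -0.3  0.7] shift tool [ 0.0011 -0.0047  0.0552] turn [-0.0015 -0.0009  0.0023] yaw x 105.8
[-0.45 -0.16  2.4   0.66  0.59 -1.22]
```

View pics/side4c.png

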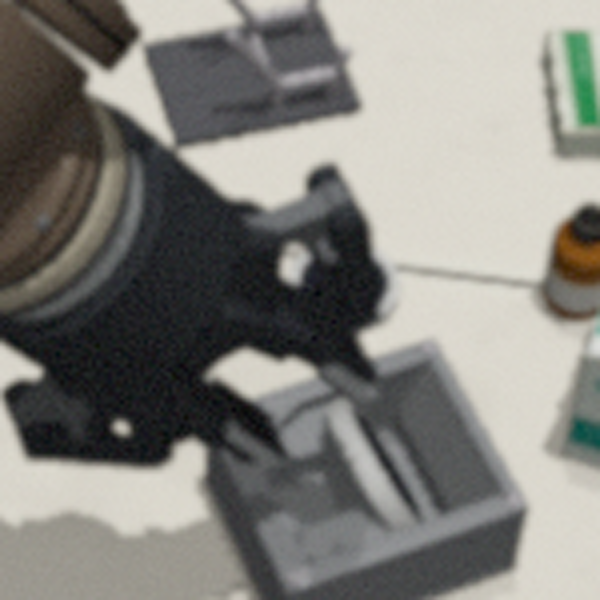

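The view shows the two open fingertips, at about (250,450) and (355,380), on either side of the raised edge. I'll advance.

{"method": "drive_tool", "body": {
  "moves": [
    [[0,0,0],[0.001,-0.005,0.02],0.03],
    [[0,0,0],[0,0,0.015],0.03],
    [[0,0,0],[0,0,0.008],0.03],
    [[0,0,0],[0,0,0],0.03]
  ]
}}

```text
time: 7.35
eef_pos: [0.5055, -0.0298, 0.0687]
tcp_rot: [0.582, 0.768, 0.213, 0.162]
contact_force: [-0.8, -0.2, 0.3]
opening: 0.353
finger_force: 0.0
```

```bash
python3 - <<'E'
from h import *
a=np.radians(59)
p,R=pose(59,B,RB,(.033/np.tan(a),.005),.017,0); delta(p,R)
print(ctrl.get_state()['qpos'].round(2))
E
```

```text
pos [ 0.5055 -0.0298  0.0687] F [-0.8 -0.2  0.3] shift tool [0.0002 0.0007 0.0123] turn [-0.0003 -0.      0.0012] yaw x 105.7
[-0.42 -0.03  2.37  0.77  0.49 -1.33]
```

{"method": "drive_tool", "body": {
  "moves": [
    [[0,0,0],[0,0.001,0.006],0.03],
    [[0,0,0],[0,0,0.006],0.025],
    [[0,0,0],[0,0,0],0.018],
    [[0,0,0],[0,0,0],0.014],
    [[0,0,0],[0,0,0],0.011]
  ],
  "grip_force": 20
}}

```text
time: 7.98
eef_pos: [0.5117, -0.0278, 0.0582]
tcp_rot: [0.582, 0.768, 0.213, 0.161]
contact_force: [0.5, -0.6, 0.3]
opening: 0.127
finger_force: 0.0
```

{"method": "drive_tool", "body": {
  "moves": [
    [[0,0,0],[0,0,0],0.009],
    [[0,0,0],[0,0,0],0.007],
    [[0,0,0],[0,0,0],0.005],
    [[0,0,0],[0,0,0],0.002],
    [[0,0,0],[0,0,0],0.0]
  ]
}}

```text
time: 8.6
eef_pos: [0.5118, -0.0278, 0.0582]
tcp_rot: [0.582, 0.768, 0.213, 0.161]
contact_force: [0.4, -0.6, -0.3]
opening: 0.088
finger_force: 19.7
```

```bash
python3 - <<'E'
from h import *
a=np.radians(59)
p,R=pose(59,B,RB,(.033/np.tan(a),.005),.017,0); delta(p,R)
st=ctrl.get_state();print(st['finger_force'],st['opening'])
s=snap('side','side5'); crop(s,'side5c',300,260,420,370,5)
E
```

```text
pos [ 0.5118 -0.0278  0.0582] F [ 0.4 -0.6 -0.3] shift tool [-0.      0.0005 -0.0001] turn [-0.001  -0.0002  0.0005] yaw x 105.7
19.68109041452408 0.08817516947894874
```

View pics/side5c.png

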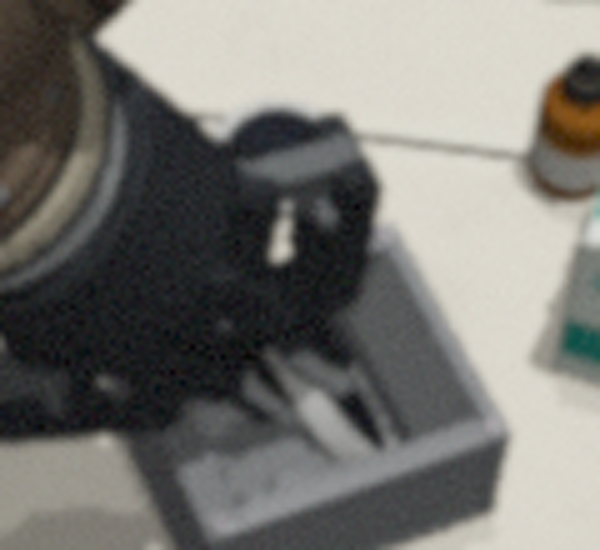

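The grip holds: the opening is about 7.5 mm and the force 20 N. Lifting straight up.

{"method": "drive_tool", "body": {
  "moves": [
    [[0,0,0],[0,0.005,-0.0085],0.0],
    [[0,0,0],[0,0.0105,-0.017],0.0],
    [[0,0,0],[0,0.015,-0.0255],0.0],
    [[0,0,0],[0,0.015,-0.0255],0.0],
    [[0,0,0],[0,0,0],0.0]
  ]
}}

```text
time: 9.28
eef_pos: [0.5129, -0.0285, 0.1497]
tcp_rot: [0.581, 0.768, 0.213, 0.164]
contact_force: [-0.0, 0.0, -0.5]
opening: 0.092
finger_force: 19.7
```

```bash
python3 - <<'E'
from h import *
st=ctrl.get_state();print(st['finger_force'],st['opening'],st['qpos'].round(2))
p,R=pose(60,Sd,RS,(.006,.075),.017,0); print(p);delta(p,R)
s=snap('side','side6'); crop(s,'side6c',270,200,420,350,4)
E
```

```text
19.736311733722687 0.09202527644750526 [-0.4  -0.19  2.33  0.57  0.64 -1.08]
[0.49220088 0.19839055 0.12896152]
pos [ 0.5129 -0.0285  0.1497] F [-0.   0.  -0.5] shift tool [0.2241 0.0251 0.0385] turn [ 0.021  -0.0587  0.1065] yaw x 105.7
```

View pics/side6c.png

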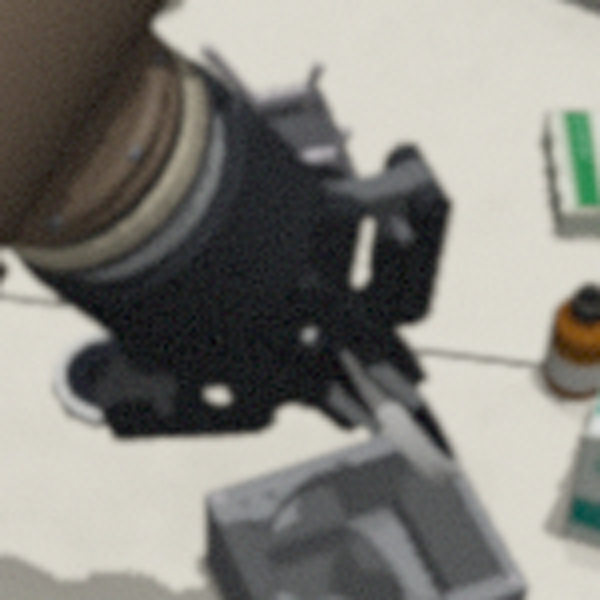

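All 10 views are used, and the disc is held clear of the block. From here I'll go by numbers. Moving to above the stand: turn first, then shift.

{"method": "drive_tool", "body": {
  "moves": [
    [[0.021,-0.059,0.107],[0,0,0],0.0],
    [[0,0,0],[0.04,0,0],0.0],
    [[0,0,0],[0.05,0,0],0.0],
    [[0,0,0],[0.05,0,0],0.0],
    [[0,0,0],[0,0,0],0.0]
  ]
}}

```text
time: 9.95
eef_pos: [0.4877, 0.1137, 0.1446]
tcp_rot: [0.628, 0.735, 0.194, 0.163]
contact_force: [0.3, -0.9, -1.6]
opening: 0.089
finger_force: 19.7
```

```bash
python3 - <<'E'
from h import *
p,R=pose(60,Sd,RS,(.006,.075),.017,0); delta(p,R)
E
```

```text
pos [0.4877 0.1137 0.1446] F [ 0.3 -0.9 -1.6] shift tool [0.0829 0.0076 0.0227] turn [-0.0101 -0.0065  0.0029] yaw x 99.0
```

{"method": "drive_tool", "body": {
  "moves": [
    [[0,0,0],[0.04,0.004,0],0.0],
    [[0,0,0],[0.04,0.004,0],0.0],
    [[-0.01,-0.006,0.003],[0,0,0.02],0.0],
    [[0,0,0],[0,0,0],0.0],
    [[0,0,0],[0,0,0],0.0]
  ]
}}

```text
time: 10.58
eef_pos: [0.4946, 0.1913, 0.1335]
tcp_rot: [0.632, 0.73, 0.197, 0.17]
contact_force: [-0.0, 0.1, -0.5]
opening: 0.088
finger_force: 19.7
```

```bash
python3 - <<'E'
from h import *
p,R=pose(60,Sd,RS,(.006,.075),.017,0); delta(p,R)
p,R=pose(60,Sd,RS,(.006,.019),.017,0); delta(p,R)
print(ctrl.get_state()['qpos'].round(2))
E
```

```text
pos [0.4946 0.1913 0.1335] F [-0.   0.1 -0.5] shift tool [ 0.0074 -0.0034  0.0033] turn [ 0.003   0.0043 -0.0062] yaw x 98.3
pos [0.4946 0.1913 0.1335] F [-0.   0.1 -0.5] shift tool [ 0.0074 -0.0316  0.0517] turn [ 0.003   0.0043 -0.0062] yaw x 98.3
[ 0.19 -0.12  2.3  -0.05  0.43  0.08]
```

{"method": "drive_tool", "body": {
  "moves": [
    [[0.003,0.004,-0.006],[0.0075,-0.003,0.003],0.0],
    [[0,0,0],[0,-0.014,0.024],0.0],
    [[0,0,0],[0,-0.01,0.017],0.0],
    [[0,0,0],[0,-0.003,0.006],0.0],
    [[0,0,0],[0,0,0],0.0]
  ]
}}

```text
time: 11.2
eef_pos: [0.4931, 0.1994, 0.0762]
tcp_rot: [0.629, 0.733, 0.197, 0.169]
contact_force: [0.8, 0.5, 0.2]
opening: 0.088
finger_force: 19.7
```

```bash
python3 - <<'E'
from h import *
p,R=pose(60,Sd,RS,(.006,.0145),.017,0); delta(p,R)
print(ctrl.get_state()['qpos'].round(2))
E
```

```text
pos [0.4931 0.1994 0.0762] F [0.8 0.5 0.2] shift tool [-0.0009 -0.0047  0.0062] turn [ 0.002  -0.0003  0.0007] yaw x 98.8
[ 0.21  0.01  2.32 -0.09  0.29  0.13]
```

{"method": "drive_tool", "body": {
  "moves": [
    [[0,0,0],[-0.001,-0.002,0.0035],0.0],
    [[0,0,0],[0,-0.001,0.0017],0.0],
    [[0,0,0],[0,0,0],0.0]
  ]
}}

```text
time: 11.58
eef_pos: [0.4932, 0.1985, 0.0703]
tcp_rot: [0.629, 0.733, 0.197, 0.169]
contact_force: [-0.2, 0.1, -1.0]
opening: 0.085
finger_force: 19.7
```

{"method": "drive_tool", "body": {
  "moves": [
    [[0,0,0],[0,-0.0005,0.0009],0.0],
    [[0,0,0],[0,-0.0005,0.0009],0.0],
    [[0,0,0],[0,0,0],0.0]
  ]
}}

```text
time: 11.95
eef_pos: [0.4934, 0.1986, 0.0683]
tcp_rot: [0.629, 0.733, 0.197, 0.169]
contact_force: [-0.2, 0.0, 1.0]
opening: 0.089
finger_force: 19.9
```

{"method": "drive_tool", "body": {
  "moves": [
    [[0,0,0],[0,-0.0005,0.0009],0.0],
    [[0,0,0],[0,0,0],0.0]
  ]
}}

```text
time: 12.2
eef_pos: [0.4938, 0.1987, 0.0677]
tcp_rot: [0.628, 0.733, 0.198, 0.17]
contact_force: [-1.8, 0.9, 3.0]
opening: 0.089
finger_force: 20.3
```

{"method": "drive_tool", "body": {
  "moves": [
    [[0,0,0],[0,-0.0005,0.0009],0.0],
    [[0,0,0],[0,0,0],0.0]
  ]
}}

```text
time: 12.45
eef_pos: [0.4943, 0.1988, 0.0674]
tcp_rot: [0.628, 0.733, 0.198, 0.17]
contact_force: [-3.4, -1.2, 6.8]
opening: 0.088
finger_force: 20.9
```

{"method": "drive_tool", "body": {
  "moves": [
    [[0,0,0],[0,-0.0005,0.0009],0.0],
    [[0,0,0],[0,0,0],0.0]
  ]
}}

```text
time: 12.7
eef_pos: [0.4948, 0.1989, 0.0671]
tcp_rot: [0.628, 0.733, 0.199, 0.171]
contact_force: [-5.2, -1.6, 11.6]
opening: 0.092
finger_force: 21.5
```

```bash
python3 - <<'E'
from h import *
st=ctrl.get_state();print(st['qpos'].round(3))
R=Ro.from_quat(st['tcp_rot']).as_matrix();d,n=R[:,2],R[:,1]
top=st['eef_pos']-.004*n
print('lean',np.degrees(np.arccos(n[2])),[RS.inv().apply(top+k*d-Sd).round(4).tolist() for k in(0,.03,.06)])
E
```

```text
[ 0.203  0.03   2.317 -0.096  0.266  0.135]
lean 59.61465752643376 [[-0.0213, 0.0001, 0.0651], [-0.0061, 0.0001, 0.0392], [0.0091, 0.0002, 0.0134]]
```

{"method": "drive_tool", "body": {
  "moves": [
    [[0,0,0],[0,0.0008,-0.0015],0.0],
    [[0,0,0],[0,-0.0026,-0.0015],0.0],
    [[0,0,0],[0,0,0],0.0]
  ]
}}

```text
time: 13.08
eef_pos: [0.4909, 0.1982, 0.0675]
tcp_rot: [0.628, 0.733, 0.198, 0.17]
contact_force: [-1.3, 0.7, 5.9]
opening: 0.086
finger_force: 20.7
```

{"method": "drive_tool", "body": {
  "moves": [
    [[0,0,0],[0,-0.001,-0.0005],0.0],
    [[0,0,0],[0,0,0],0.0]
  ]
}}

```text
time: 13.32
eef_pos: [0.4903, 0.1981, 0.0676]
tcp_rot: [0.628, 0.733, 0.199, 0.17]
contact_force: [2.1, -0.0, 4.7]
opening: 0.087
finger_force: 20.2
```

Force balance shows the rim on the bars and the underside on the arms. Releasing slowly.

{"method": "drive_tool", "body": {
  "moves": [
    [[0,0,0],[0,0,0],0.009],
    [[0,0,0],[0,0,0],0.011],
    [[0,0,0],[0,0,0],0.015],
    [[0,0,0],[0,0,0],0.022],
    [[0,0,0],[0,0,0],0.03]
  ]
}}

```text
time: 13.95
eef_pos: [0.4877, 0.1976, 0.0652]
tcp_rot: [0.629, 0.733, 0.196, 0.168]
contact_force: [-0.4, 0.1, -0.7]
opening: 0.351
finger_force: 0.0
```

{"method": "drive_tool", "body": {
  "moves": [
    [[0,0,0],[0,0,-0.01],0.03],
    [[0,0,0],[0,0,-0.015],0.03],
    [[0,0,0],[0,0,-0.02],0.03],
    [[0,0,0],[0,0.01,-0.03],0.03],
    [[0,0,0],[0,0,0],0.03]
  ]
}}

```text
time: 14.58
eef_pos: [0.4616, 0.1939, 0.1398]
tcp_rot: [0.628, 0.732, 0.2, 0.171]
contact_force: [1.0, 0.1, 0.1]
opening: 0.352
finger_force: 0.0
```

```bash
python3 - <<'E'
from h import *
delta([.49,.2,.15])
s=snap('side','side7')
# compare to model disc: dark glass centroid vs predicted upper-face centre
a=np.radians(60); d=np.array([np.cos(a),0,-np.sin(a)]); n=np.array([np.sin(a),0,np.cos(a)])
c=np.array([.0038,0,.0144])-.03*d
uv=proj(s,Sd+RS.apply(np.array([c+.008*n,c+.008*n-.03*d,c+.008*n+.03*d,c+.008*n+[0,.03,0],c+.008*n-[0,.03,0]])));print(uv.round(1))
x,y=uv[0].astype(int)
g=cv2.cvtColor(s['image'],cv2.COLOR_RGB2GRAY)[y-26:y+27:2,x-30:x+31:2]
for r in g: print(' '.join('%3d'%v for v in r))
E
```

```text
pos [0.4616 0.1939 0.1398] F [1.  0.1 0.1] shift tool [0.0017 0.0301 0.0059] turn None yaw x 98.8
[[334.  223.5]
 [325.6 214.4]
 [341.9 232.2]
 [329.4 211.4]
 [338.7 236.1]]
 55 164 182 160 132 120 137 194 202 199 201 202 201 202 200 199 199 197 197 199 200 198 199 200 199 199 200 201 201 202 197
 50  95 131 119 114 109 137 194 201 201 201 201 203 202 200 200 199 198 200 201 201 202 201 201 201 201 200 200 200 200 199
 77  83 113 112 115 119 161 198 201 202 199 202 201 201 203 202 203 201 201 202 202 200 201 200 199 201 200 199 201 201 203
103 106 112 123 146 174 194 200 202 202 201 200 201 202 203 202 200 201 201 201 202 202 199 201 201 200 200 200 201 201 200
112 123 151 174 191 198 199 201 202 200 201 201 202 201 202 201 201 200 201 200 201 200 200 198 202 200 199 202 201 201 200
149 177 197 199 199 200 202 202 198 201 199 194 192 202 201 201 200 202 201 200 201 201 201 201 201 200 199 201 200 200 201
193 198 201 202 201 199 200 201 200 194 180 156 148 179 202 202 201 201 201 199 201 200 200 199 200 200 201 202 199 198 200
201 199 199 201 199 200 199 202 192 169 156 147 103 107 17
[... 1721 characters left out ...]
  46  38  45  34  31  57  78  83  84 114 146 144 140 120 103  76 134 198 202 202
137 139 128  66  45  50  56  73  72  54  34  36  34  41  35  43  46  67  81  82  88  98  88  76  64  78  73 103 181 201 202
140 140 138  94  54  52  53  71  77  59  47  41  33  38  38  38  39  51  69  56  39  56  46  46  56  66  68  77 154 198 202
141 139 138 118  67  69  69  77  83  72  55  44  33  41  40  34  40  54  71  53  50  62  57  57  68  74  69  77 108 190 201
134 141 153 153  98  76  76  72  73  65  55  50  39  41  41  37  42  44  56  56  70  75  71  72  75  71  71  77 124 192 200
167 182 194 196 135  68  71  69  67  69  65  72  63  48  50  54  49  52  61  64  67  74  76 105 122 147 165 168 189 199 202
```

```bash
python3 -c "
from plant import ctrl
print(ctrl.sign_off())"
```

```text
the job is handed in; nothing more can be done
None
```

I handed the job in at about 14.6 s with the disc leaning on the grey wire stand at about 60° and the gripper clear. That is from contact forces and a last camera check; sign-off returned no verdict.

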